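# Gather the valve fittings in the tote's yellow corner

### The arm

A 6-joint arm with a two-finger parallel gripper is mounted at the origin on the work surface. World frame = base frame: x ahead of the robot, y to its left, z up, the work surface at z = 0. Lengths are in mm, angles in rad, forces in N, time in s.
With the tool pointing down it reaches from about 275 to 1000 mm from the base axis. Payload 8.4 kg.
Tool frame: the origin (TCP) lies at the very end of the fingers, on their centre line; the grasp point (between the pads) lies 19 mm behind it; x points along the fingers, y is the direction in which the jaws open and shut, and the axes are right-handed (so a half turn about x gives the same grasp; the last joint's range is limited). The gripper opens to 85 mm and grips with 20 to 120 N. Pads are 22 mm wide; open, the fingers measure 114 mm over their backs; the gripper's body (76 mm by 85 mm) begins 54 mm behind the grasp point. The pads swing forward as they close: fully open they stand 13 mm farther back than shut.
Start: joints at [1.154, 0.353, 1.633, -0, 1.155, -0.002], TCP at [251.878, 572.001, 231.281] pointing down, gripper open.
Joint ranges: [-2.63, 2.63], [-0.92, 2.1], [0.06, 2.66], [-1.3, 4.44], [0, 2.69], [-3.02, 3.02]. Speed limits (rad/s): [2.22, 2.22, 2.79, 3.14, 3.14, 3.14].

### API

Orientations are given as [roll, pitch, yaw] about the fixed x, y, z axes, in that order (R = Rz(yaw) Ry(pitch) Rx(roll)).
In Python, from rig import r, grab_frame, camera_params, sign_off gives the robot as it stands.
- The arm moves only by the tool drive_tool, never from a script. Its argument "rows" is one flat list of numbers, 7 for each row, row after row: the shift along the tool's x, y, z in mm, then the turn, a rotation vector about the tool's x, y, z in degrees, then the opening in per cent of the stroke, from 0 (shut) to 100 (fully open). In form: [x, y, z, rx, ry, rz, fingers, x, y, z, rx, ry, rz, fingers, ...]. A call has 1 to 10 rows; each row is the pose to reach, as a shift and turn from the pose measured when the call began, along the tool's axes at that moment; what a row does not reach only later rows make up. A row lasts 1/8 s, in which the tool goes at most 62.5 mm and 10.7 degrees, less where a joint would pass 70% of its speed; a pose out of reach is approached as far as the arm can. A call with a gripper value outside its range is refused whole. The fingers move at their own pace and stop on an object; "newtons" is the grip in N (left out, the last holds). Time passes only in rows, so rows that repeat a pose let the fingers close. It gives the time, the measured TCP pose, the force and the opening at its end, in the units of the state.
- r.sense(): the state, without advancing time (a new reading comes with each control period).
- grab_frame(name): name is "side" or "top" or "wrist"; returns the picture (420x560x3 uint8, red, green, blue); there is no depth.
- camera_params(name): a dict with "vertical_fov" (degrees; the focal length in pixels is half the picture's height over the tangent of half this angle, whatever the lens; pixels are square), "cx", "cy" (the principal point, pixels), "pose" (4x4, takes a point from camera to world coordinates); the wrist camera has in their place "tool_from_camera" (4x4, takes a point from camera to tool coordinates, whose origin is the TCP and whose axes are the tool frame's). Camera axes: x right, y down, z forward; pixel columns grow to the right and rows downward; lengths in mm; the calibration is good to about 2 mm. A picture is of the moment at which its call begins: read the wrist's pose just before it. camera_params takes no time and is no camera call.
- sign_off(): hands the job in, once; it reports no verdict.
The state is a dict: "clock": time; "qpos": joint angles; "qvel": joint speeds; "joint_efforts": joint torques, N m; "eef_pos": TCP position; "tcp_rot": TCP orientation; "contact_force": force on the tool from outside, world axes, zero at the start; "wrist_torque": the same for the moment, N m; "opening": opening from 0.0 (shut) to 1.0 (fully open).
Only numpy, scipy, OpenCV 4.12 (cv2) and the standard library are available. Lean on these libraries where they do the work, as an engineer would, in place of code of your own. Each camera call takes 0.05 s, during which the arm holds its last target.

### The job

Put the two stray fittings on the bench (the brass cap and the black coil block) into the blue tote with the other three, then lift the tote by its handle and tip it about 30 degrees, yellow corner lowest, until all five fittings have slid together into the yellow corner so that they can be counted. Finish while holding the tote still like that in the air, clear of the bench: do not set it down or let go. Leave the oil filter, the valve body and the spanner where they are.

Things in the scene. Friction and masses are not known exactly. Their poses are not given: they have to be found in the camera images.
- tote: Blue open tote of smooth plastic, 240 (x) x 170 (y) x 55 mm high (z), walls and floor 4 mm thick, about 0.35 kg. Origin: centre of its underside, z up when it stands. Stands loose on the bench at any yaw. Its +x +y corner is painted yellow. Its +x half is empty at the start; three fittings lie in its -x half.
- tote_corner (a point): The yellow corner: where the inner faces of the +x and +y walls meet the tote's inner floor, at (116, 81, 4) mm in the tote's frame. Fittings start to slide on the tote's floor at a slope of about 10 to 15 degrees; along the walls they rub more, so a tilt of 25 to 35 degrees gathers them.
- tote_handle (a point): Middle of the handle bar, 72 mm above the tote's underside, axes as the tote's. The bar is 252 mm long along the tote's x, 16 mm wide (y) and 18 mm high (63 to 81 mm above the underside); rigid on the tote, with a post 24 mm wide outside each end wall. Pinch it across its width; it is free below, down to the fittings (at most 36 mm above the underside).
- brass_cap: Stray fitting on the bench: brass round cap, 28 mm diameter, 32 mm tall, upright, 40 g, with a dark band. Origin at its centre, z up.
- coil_block: Stray fitting on the bench: black square block 28 x 28 mm, 32 mm tall, 35 g, at any yaw. Origin at its centre, axes along its edges, z up.
- plug: Dark steel plug with a bright hexagon head, 28 mm diameter, 28 mm tall, 40 g. Origin at its centre, z up at the start. It starts loose on the tote's floor.
- bush: Copper-coloured round bush, 30 mm diameter, 24 mm tall, 35 g. Origin at its centre. It starts loose on the tote's floor.
- spacer: Aluminium block 30 x 26 x 22 mm, 35 g. Origin at its centre. It starts loose on the tote's floor.
- oil_filter: Bystander: upright oil filter, yellow canister with a silver head on top, 76 mm across, 180 mm tall, loose. Origin: centre of its underside.
- valve_body: Bystander: dark cast valve block 70 x 60 x 60 mm (72 mm with its brass bolts), loose. Origin: centre of its underside.
- spanner: Bystander: steel spanner 170 mm long, lying flat. Origin near its middle.
Things that resemble listed ones, but are neither listed nor needed, are in the scene too. What is shaped like the brass_cap but green is not meant.

How it is judged:
By the outcome, as a careful person would: the job done as asked, in the order asked, and still so for the second after the job is handed in, while the arm keeps its last pose, push and grip.
It also fails if it takes over 61 s, if anything falls off the work surface, if the arm or the gripper's body presses on something with over 40 N, if the wrist force passes 120 N, or if a joint passes its speed limit or range.

## Working session

There is one attempt and no reset: what is moved stays moved. The work goes in short steps, Python scripts to look and compute and a tool call to move; the robot and the scene stay as the last step left them, time stands still between calls to the robot, and variables do not carry over. Pictures are saved under pics/ and viewed, and the job is handed in when it is done.

Besides the shell and the picture viewer there is one more tool, called after ">>>" as name(argument=value, ...) on one line, values as JSON. drive_tool: Moves the arm, as the interface text tells. Its arguments: {"type":"object","properties":{"rows":{"type":"array","items":{"type":"number"}},"newtons":{"type":"number"}},"required":["rows"]}

```bash
ls; mkdir -p pics; python3 - <<'E'
from rig import r, grab_frame, camera_params
import cv2,numpy as np
np.set_printoptions(precision=4,suppress=True)
print(r.sense())
for n in ["top","side","wrist"]:
    im=grab_frame(n); cv2.imwrite(f"pics/{n}0.png",im[:,:,::-1]); print(n,camera_params(n))
E
```

```text
pics
{'clock': 0.0, 'qpos': array([ 1.1536,  0.3537,  1.6342,  0.    ,  1.1552, -0.0024]), 'qvel': array([ 0.0001, -0.0007, -0.0004, -0.0006, -0.001 , -0.0008]), 'joint_efforts': array([ -0.0027, -60.5241, -34.2075,  -0.0001,   0.009 ,  -0.    ]), 'eef_pos': array([251.6828, 571.5663, 230.55  ]), 'tcp_rot': array([-1.5809,  1.5694, -1.9957]), 'contact_force': array([0.3232, 0.5072, 0.4169]), 'wrist_torque': array([ 0.002 , -0.0086,  0.0161]), 'opening': 1.0005755856722216}
top {'vertical_fov': 53.47908418771544, 'cx': 281.0687220123186, 'cy': 212.63342711441817, 'pose': array([[   0.0254,   -0.9972,    0.0706,  447.3482],
       [  -0.9996,   -0.0244,    0.0152,  -24.9525],
       [  -0.0135,   -0.0709,   -0.9974, 1022.8059],
       [   0.    ,    0.    ,    0.    ,    1.    ]])}
side {'vertical_fov': 46.75698647462048, 'cx': 287.74538035531106, 'cy': 210.19759198114477, 'pose': array([[  -0.9972,   -0.0398,    0.0634,  468.5045],
       [  -0.0748,    0.5136,   -0.8548, 1011.9215],
       [   0.0014,   -0.8571,   -0.5151,  679.8257],
       [   0.    ,    0.    ,    0.    ,    1.    ]])}
wrist {'vertical_fov': 59.78754069223618, 'cx': 282.4491371483515, 'cy': 207.1949342674572, 'tool_from_camera': array([[  -0.0002,   -0.2642,    0.9645, -141.015 ],
       [   1.    ,   -0.0008,   -0.0001,   -1.521 ],
       [   0.0008,    0.9645,    0.2642,  -67.6138],
       [   0.    ,    0.    ,    0.    ,    1.    ]])}
```

View pics/top0.png

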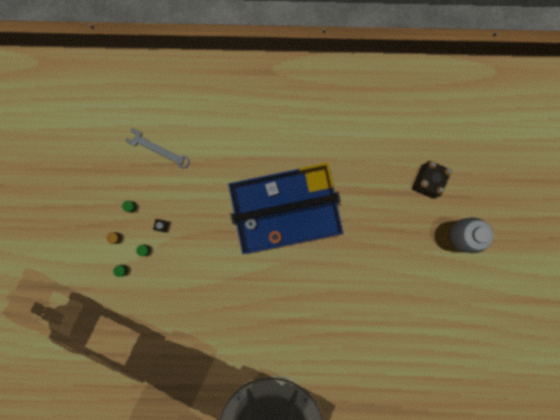

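View pics/side0.png

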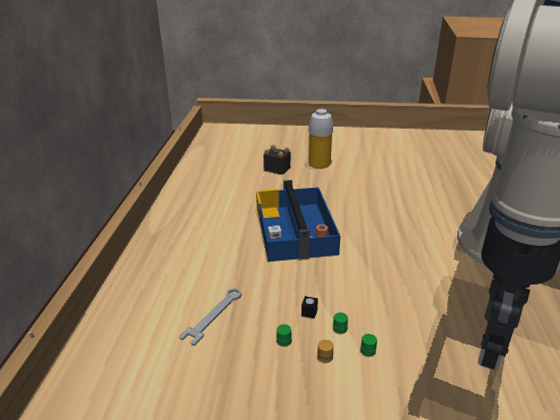

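View pics/wrist0.png

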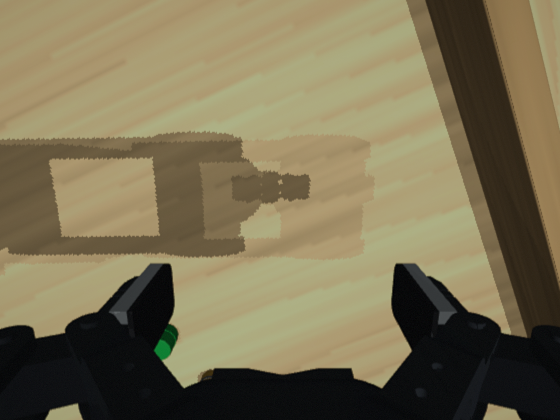

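The top view shows the strays to the left: a brass/orange cap at (113,238), with green lookalikes at (129,206), (143,250) and (120,270). A black block sits at (161,226). The tote is at about (287,209) with its yellow corner at (318,180), the spanner at (158,149), the valve at (432,180) and the filter at (472,235). I'll measure positions and take a close crop.

```bash
cat > h.py <<'E'
from rig import r, grab_frame, camera_params
import cv2,numpy as np
from scipy.spatial.transform import Rotation as R
np.set_printoptions(precision=3,suppress=True)
def K(n):
    p=camera_params(n); f=210/np.tan(np.radians(p['vertical_fov'])/2)
    return f,p['cx'],p['cy']
def tool(s=None):
    s=s or r.sense(); T=np.eye(4); T[:3,:3]=R.from_euler('xyz',s['tcp_rot']).as_matrix(); T[:3,3]=s['eef_pos']; return T
def pose(n,T=None):
    p=camera_params(n)
    return p['pose'] if n!='wrist' else (T if T is not None else tool())@p['tool_from_camera']
def ray(n,uv,T=None):
    f,cx,cy=K(n); P=pose(n,T); d=P[:3,:3]@np.array([(uv[0]-cx)/f,(uv[1]-cy)/f,1]); return P[:3,3],d
def onz(n,uv,z,T=None):
    o,d=ray(n,uv,T); return o+d*(z-o[2])/d[2]
def proj(n,X,T=None):
    f,cx,cy=K(n); P=np.linalg.inv(pose(n,T)); c=P[:3,:3]@np.asarray(X,float)+P[:3,3]; return np.array([cx+f*c[0]/c[2],cy+f*c[1]/c[2]])
def two(a,ua,b,ub,T=None):
    o1,d1=ray(a,ua,T);o2,d2=ray(b,ub,T)
    A=np.stack([d1,-d2],1); t=np.linalg.lstsq(A,o2-o1,rcond=None)[0]
    p,q=o1+d1*t[0],o2+d2*t[1]; return (p+q)/2,np.linalg.norm(p-q)
def snap(n,name):
    T=tool(); im=grab_frame(n); cv2.imwrite(f"pics/{name}.png",im[:,:,::-1]); return im,T
def blobs(im,lo,hi,amin=20):
    h=cv2.cvtColor(im,cv2.COLOR_RGB2HSV); m=cv2.inRange(h,np.array(lo),np.array(hi))
    k,l,st,c=cv2.connectedComponentsWithStats(m)
    return [(c[i],st[i]) for i in range(1,k) if st[i][4]>=amin]
E
python3 - <<'E'
from h import *
t=cv2.imread('pics/top0.png');s=cv2.imread('pics/side0.png')
a=cv2.resize(t[185:290,90:200],None,fx=5,fy=5,interpolation=2); cv2.imwrite('pics/ctop.png',a)
cv2.imwrite('pics/ctote.png',cv2.resize(t[150:270,215:360],None,fx=5,fy=5,interpolation=2))
cv2.imwrite('pics/cside.png',cv2.resize(s[280:370,260:390],None,fx=6,fy=6,interpolation=2))
# rough: triangulated tops
print(two('top',(113,238),'side',(326,346)))
print(two('top',(161,226),'side',(310,300)))
print(onz('top',(113,238),32),onz('top',(161,226),32))
for c in [(129,206),(143,250),(120,270)]: print(onz('top',c,32))
for c in [(229,183),(300,170),(329,166),(342,234),(243,253)]: print('tote',onz('top',c,55))
for c in [(233,218),(339,200)]: print('handle',onz('top',c,81))
print(tool())
E
```

```text
(array([446.403, 391.649,  27.078]), np.float64(1.177015235303559))
(array([478.507, 276.33 ,  30.714]), np.float64(0.0006187795040596737))
[446.993 389.572  32.   ] [478.467 275.94   32.   ]
[524.479 355.154  32.   ]
[420.341 316.294  32.   ]
[371.712 368.775  32.   ]
tote [582.446 113.62   55.   ]
tote [617.039 -51.973  55.   ]
tote [ 628.066 -119.654   55.   ]
tote [ 469.697 -152.44    55.   ]
tote [420.019  75.568  55.   ]
handle [499.127  98.077  81.   ]
handle [ 545.881 -141.074   81.   ]
[[ -0.      0.403   0.915 251.738]
 [ -0.001   0.915  -0.403 571.655]
 [ -1.     -0.001  -0.    230.71 ]
 [  0.      0.      0.      1.   ]]
```

View pics/ctop.png

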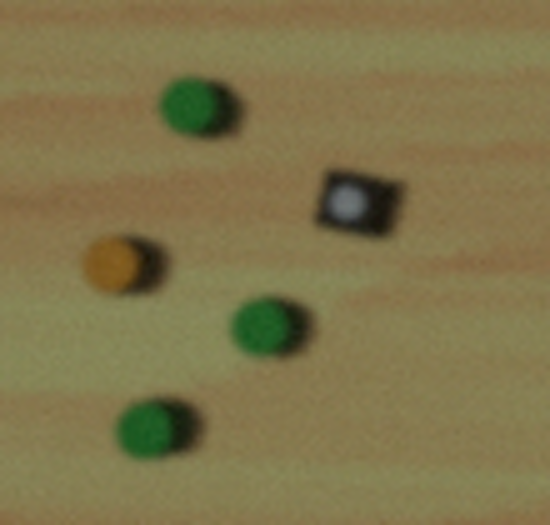

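View pics/cside.png

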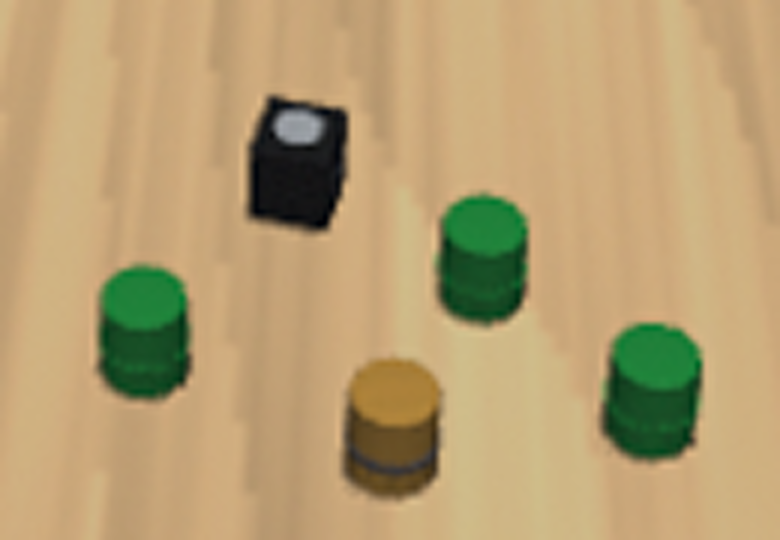

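View pics/ctote.png

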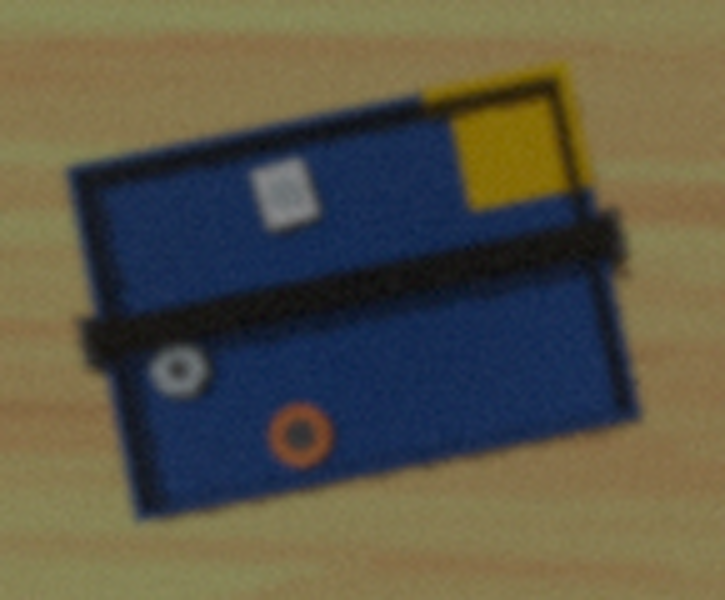

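The crop confirms it: the brass cap with the dark band is the one at (113,238), and the three green ones are decoys. The black block with a silver dot is at about (159,225). Next I refine these positions and work out the first hover.

```bash
cat >> h.py <<'E'
def go(pos,ang=None,Rt=None,T=None):
    "tool shift/turn to reach TCP pos with tool y at world angle ang (deg), pointing down"
    T=T if T is not None else tool()
    if Rt is None:
        a=np.radians(ang); x=np.array([0,0,-1.]); y=np.array([np.cos(a),np.sin(a),0]); Rt=np.stack([x,y,np.cross(x,y)],1)
    d=T[:3,:3].T@(np.asarray(pos)-T[:3,3]); w=np.degrees(R.from_matrix(T[:3,:3].T@Rt).as_rotvec())
    print('shift',d.round(1),'turn',w.round(1),'rows>=',max(np.linalg.norm(d)/62.5,np.linalg.norm(w)/10.7).round(1))
E
python3 - <<'E'
from h import *
print(two('top',(112,237.6),'side',(325.4,345.2)), onz('side',(325.4,345.2),32),onz('top',(112,237.6),32))
print(two('top',(159,225.2),'side',(309.5,300.8)), onz('side',(309.5,300.8),32),onz('top',(159,225.2),32))
C=[onz('top',(215+u/5-.4,150+v/5-.4),55)[:2] for u,v in [(70,170),(565,65),(638,415),(145,518)]]
C=np.array(C);print(C,C.mean(0),np.linalg.norm(np.diff(C,axis=0),axis=1))
e=C[1]-C[0]+C[2]-C[3]; print('yaw',np.degrees(np.arctan2(e[1],e[0])))
h=[onz('top',(215+u/5-.4,150+v/5-.4),81) for u,v in [(88,343),(620,238)]];print(h,np.mean(h,0))
go((447,389,130),101)
E
```

```text
(array([447.442, 392.799,  30.186]), np.float64(0.8863530208006289)) [447.059 394.534  32.   ] [447.884 392.023  32.   ]
(array([479.812, 280.686,  32.438]), np.float64(0.8609733312014253)) [479.388 280.21   32.   ] [480.257 280.82   32.   ]
[[ 581.008  114.51 ]
 [ 636.045 -116.239]
 [ 472.947 -152.854]
 [ 419.594   74.163]] [527.398 -20.105] [237.222 167.158 233.202]
yaw -76.6788844185746
[array([498.629,  99.877,  81.   ]), array([ 552.236, -140.07 ,   81.   ])] [525.432 -20.096  81.   ]
shift [100.8 -88.4 252.3] turn [-34.8  -0.    0.1] rows>= 4.6
```

>>> drive_tool(rows=[20, -16, 46, -7, 0, 0, 100, 40, -33, 96, -15, 0, 0, 80, 60, -50, 146, -23, 0, 0, 60, 80, -66, 196, -30, 0, 0, 60, 100, -80, 236, -36, 0, 0, 60, 116, -85, 250.7, -36.5, 0, 0, 60, 116, -85, 250.7, -36.5, 0, 0, 60, 116, -85, 250.7, -36.5, 0, 0, 60])

```text
clock: 1.15
eef_pos: [446.3, 393.8, 115.3]
tcp_rot: [-2.517, 1.57, -2.296]
contact_force: [-0.6, 0.3, -0.6]
opening: 0.602
```

```bash
python3 - <<'E'
from h import *
im,T=snap('wrist','w1'); print(T, r.sense()['clock'],r.sense()['opening'])
print(proj('wrist',(447.5,393,32),T),proj('wrist',(480,280.7,32),T))
go((447.5,393,4),102.7)
E
```

```text
[[ -0.     -0.22    0.975 446.306]
 [ -0.      0.975   0.22  393.811]
 [ -1.     -0.     -0.    115.262]
 [  0.      0.      0.      1.   ]] 1.2 0.5994997471420505
[282.028 219.086] [101.844 229.516]
shift [111.5  -1.3   0.9] turn [0.1 0.  0. ] rows>= 1.8
```

View pics/w1.png

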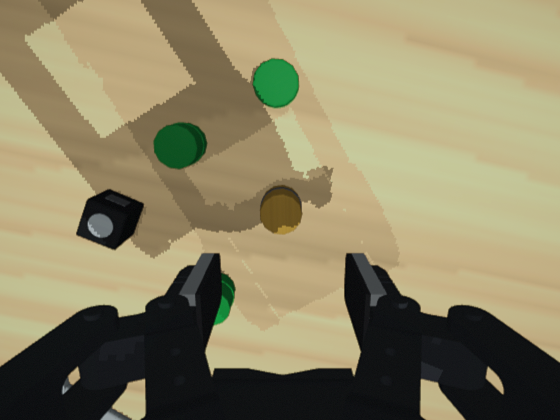

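The wrist view shows the cap centred at about (281,213), close to the predicted (282,219). The block's dot is at (100,226), predicted (102,230). I'll descend and grasp.

>>> drive_tool(rows=[50, -1, -1, 0, 0, 0, 60, 90, -1.3, -1, 0, 0, 0, 60, 111, -1.3, -1, 0, 0, 0, 60, 111, -1.3, -1, 0, 0, 0, 60, 111, -1.3, -1, 0, 0, 0, 25, 111, -1.3, -1, 0, 0, 0, 20, 111, -1.3, -1, 0, 0, 0, 15, 111, -1.3, -1, 0, 0, 0, 15], newtons=40)

```text
clock: 2.2
eef_pos: [446.5, 393.6, 6.2]
tcp_rot: [0.565, 1.568, 0.787]
contact_force: [-2.1, 0.7, 8.3]
opening: 0.315
```

```bash
python3 - <<'E'
import cv2
a=cv2.imread('pics/w1.png'); cv2.imwrite('pics/cw1.png',cv2.resize(a[175:265,60:160],None,fx=6,fy=6,interpolation=2))
E
```

```text
(no output)
```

View pics/cw1.png

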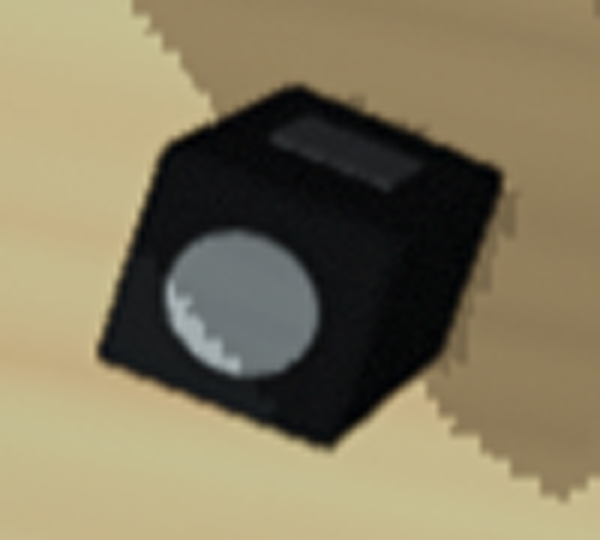

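```bash
python3 - <<'E'
from h import *
im=None
T=np.array([[0,-.22,.975,446.306],[0,.975,.22,393.811],[-1,0,0,115.262],[0,0,0,1]])
p=onz('wrist',(76.6,234.1),32,T);q=onz('wrist',(114.6,249.4),32,T);s=onz('wrist',(86.9,188+12),32,T)
d=q-p;print(p,q,np.linalg.norm(d),np.degrees(np.arctan2(d[1],d[0])), 'dot',onz('wrist',(100.2,225.7),32,T))
print(s)
go((446.5,393.6,130),102.7)
go((589.3,-82.6,130),102.7)
go((589.3,-82.6,18),102.7)
print(r.sense()['opening'])
E
```

```text
[486.76  265.088  32.   ] [492.008 290.246  32.   ] 25.69855877294957 78.21832329834444 dot [477.633 279.525  32.   ]
[462.299 269.759  32.   ]
shift [-123.8    0.2    0.3] turn [ 0.   0.1 -0.1] rows>= 2.0
shift [-124.5 -495.8   34.6] turn [ 0.   0.1 -0.1] rows>= 8.2
shift [ -12.5 -496.    34.3] turn [ 0.   0.1 -0.1] rows>= 8.0
0.31487342774089533
```

>>> drive_tool(rows=[-50, 0, 0, 0, 0, 0, 15, -105, -10, 2, 0, 0, 0, 15, -125, -60, 5, 0, 0, 0, 15, -125, -120, 10, 0, 0, 0, 15, -125, -180, 14, 0, 0, 0, 15, -125, -240, 18, 0, 0, 0, 15, -125, -300, 22, 0, 0, 0, 15, -125, -360, 27, 0, 0, 0, 15, -125, -415, 31, 0, 0, 0, 15, -125, -460, 34, 0, 0, 0, 15])

```text
clock: 3.45
eef_pos: [581.4, -50.1, 131.4]
tcp_rot: [0.285, 1.567, 0.506]
contact_force: [1.8, 0.4, -0.5]
opening: 0.313
```

>>> drive_tool(rows=[0, -25, 0, 0, 0, 0, 15, 0, -36, 0, 0, 0, 0, 15, 0, -36, 0, 0, 0, 0, 15])

```text
clock: 3.82
eef_pos: [589.3, -85.3, 131.6]
tcp_rot: [0.273, 1.567, 0.494]
contact_force: [-0.8, 0.1, -0.5]
opening: 0.312
```

```bash
python3 - <<'E'
from h import *
snap('wrist','w2');snap('top','t2'); s=r.sense();print(s['opening'],s['contact_force'])
go((589.3,-82.6,18),102.7)
E
```

```text
0.30988328708253765 [0.179 0.358 0.081]
shift [113.4   1.4   0.3] turn [ 0.   0.2 -0.1] rows>= 1.8
```

View pics/w2.png

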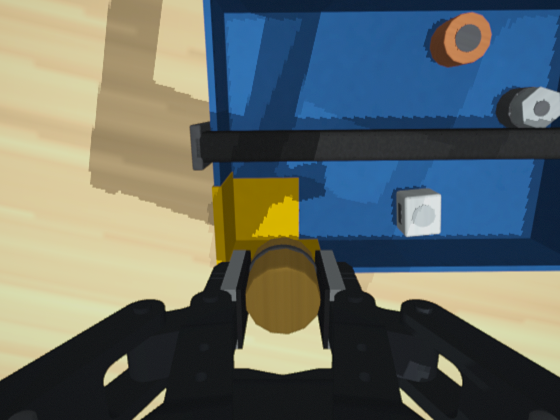

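View pics/t2.png

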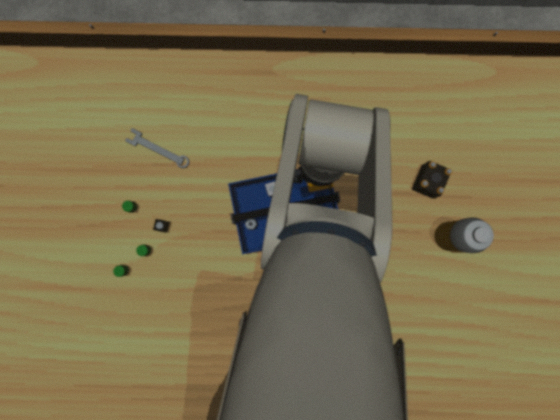

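Cap is held. I check the tote pose in the wrist view: handle end at about (191,146), yellow wall visible on the left at (222,220), outer rim at the lower edge at y of about 268.

```bash
python3 - <<'E'
from h import *
def W(x,y,z,c=(526,-20),a=-77.3):
    a=np.radians(a); return (c[0]+x*np.cos(a)-y*np.sin(a), c[1]+x*np.sin(a)+y*np.cos(a), z)
for n,p in dict(bar_end=(126,0,81),rim_my=(120,-85,55),rim_py_in=(0,85,55),innerfloor=(116,81,4),yf=(116,30,4),bar0a=(0,8,81),bar0b=(0,-8,81)).items():
    print(n,proj('wrist',W(*p)))
im=cv2.imread('pics/w2.png')
E
```

```text
bar_end [188.621 148.744]
rim_my [200.978 -19.404]
rim_py_in [401.087 275.424]
innerfloor [232.844 241.751]
yf [230.307 177.53 ]
bar0a [429.22  163.842]
bar0b [432.541 132.884]
```

>>> drive_tool(rows=[50, 1, -1, 0, 0, 0, 15, 95, 1.4, -1, 0, 0, 0, 15, 113, 1.4, -1, 0, 0, 0, 15, 113, 1.4, -1, 0, 0, 0, 15, 113, 1.4, -1, 0, 0, 0, 50, 113, 1.4, -1, 0, 0, 0, 50, 113, 1.4, -1, 0, 0, 0, 50, 70, 1.4, -1, 0, 0, 0, 50, 10, 1.4, -1, 0, 0, 0, 50, 0, 1, -1, 0, 0, 0, 50])

```text
clock: 5.18
eef_pos: [590.5, -84.0, 136.2]
tcp_rot: [-0.12, 1.56, 0.101]
contact_force: [0.3, -0.1, 0.1]
opening: 0.5
```

```bash
python3 - <<'E'
from h import *
snap('wrist','w3'); s=r.sense();print(s['opening'],s['contact_force'])
go((479,280,130),78.2); go((479,280,130),-11.8)
E
```

```text
0.5007963193203597 [-0.242 -0.413  0.453]
shift [  4.8 379.4 -28.3] turn [24.5  0.5 -0.1] rows>= 6.1
shift [  4.8 379.4 -28.3] turn [114.5   0.4  -0.5] rows>= 10.7
```

View pics/w3.png

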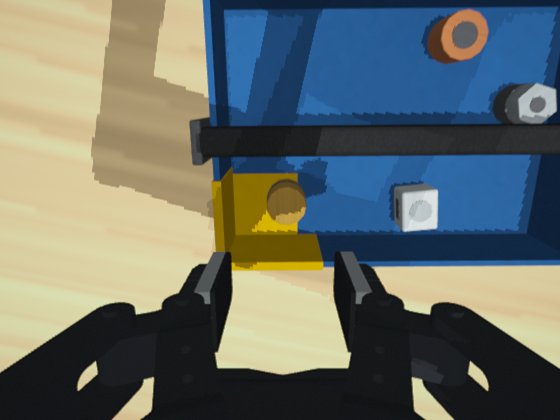

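The cap stands in the tote at (286,203), inside the yellow corner patch. Next is the coil block.

>>> drive_tool(rows=[0, 50, -4, 3, 0, 0, 60, 0, 110, -8, 7, 0.5, 0, 60, 3, 170, -12, 11, 0.5, 0, 60, 4, 230, -17, 15, 0.5, 0, 60, 4, 290, -22, 20, 0.5, 0, 60, 5, 340, -26, 24, 0.5, 0, 60, 5, 370, -28, 24.5, 0.5, 0, 60, 5, 379.4, -28.3, 24.5, 0.5, 0, 60, 5, 379.4, -28.3, 24.5, 0.5, 0, 60])

```text
clock: 6.35
eef_pos: [478.6, 279.7, 129.1]
tcp_rot: [2.536, 1.57, 2.331]
contact_force: [-0.2, 0.0, 0.2]
opening: 0.598
```

```bash
python3 - <<'E'
from h import *
im,T=snap('wrist','w4'); print(proj('wrist',(479,280,32),T))
go((479,280,4),78.2)
E
```

```text
[284.99  211.543]
shift [125.2   0.8   0. ] turn [ 0. -0. -0.] rows>= 2.0
```

View pics/w4.png

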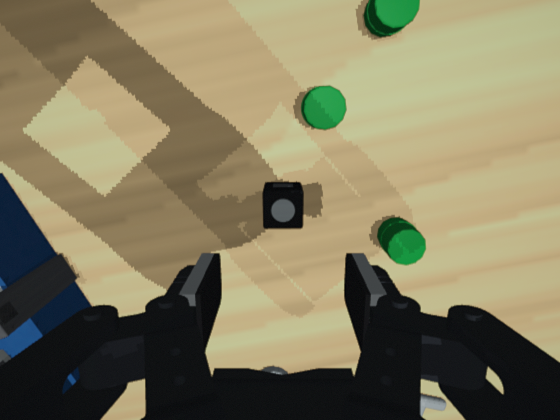

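The block's dot is at (283,210), square to the jaws. Descending to grasp.

>>> drive_tool(rows=[55, 0, 0, 0, 0, 0, 60, 105, 0, 0, 0, 0, 0, 60, 124, 0, 0, 0, 0, 0, 60, 124, 0, 0, 0, 0, 0, 60, 124, 0, 0, 0, 0, 0, 25, 124, 0, 0, 0, 0, 0, 15, 124, 0, 0, 0, 0, 0, 15, 124, 0, 0, 0, 0, 0, 15, 60, 0, 0, 0, 0, 0, 15, 0, 0, 0, 0, 0, 0, 15], newtons=40)

```text
clock: 7.65
eef_pos: [478.5, 279.0, 131.0]
tcp_rot: [-3.019, 1.57, 3.059]
contact_force: [0.5, 0.8, -0.0]
opening: 0.316
```

```bash
python3 - <<'E'
from h import *
a=np.radians(-77.3);c=(525,-20);x,y=60,-50
p=(c[0]+x*np.cos(a)-y*np.sin(a), c[1]+x*np.sin(a)+y*np.cos(a), 135);print(p)
go(p,102.7); print(r.sense()['opening'])
E
```

```text
(np.float64(489.4140450638774), np.float64(-89.52438285439327), 135)
shift [  -4.1 -358.6   85.9] turn [-24.5  -0.   -0. ] rows>= 5.9
0.31640785150114825
```

>>> drive_tool(rows=[-5, -50, 12, -3, 0, 0, 15, -5, -105, 25, -7, 0, 0, 15, -5, -160, 38, -11, 0, 0, 15, -5, -215, 52, -15, 0, 0, 15, -5, -270, 65, -20, 0, 0, 15, -5, -320, 77, -23, 0, 0, 15, -5, -350, 84, -24.5, 0, 0, 15, -5, -358.6, 85.9, -24.5, 0, 0, 15, -5, -358.6, 85.9, -24.5, 0, 0, 15])

```text
clock: 8.78
eef_pos: [489.5, -89.4, 136.4]
tcp_rot: [1.638, 1.571, 1.859]
contact_force: [0.1, -0.6, -1.4]
opening: 0.315
```

```bash
python3 - <<'E'
from h import *
im,T=snap('wrist','w5');print(r.sense()['opening'])
go((489.4,-89.5,18),102.7)
E
```

```text
0.31617742740497135
shift [118.2  -0.7  -0.1] turn [-0. -0. -0.] rows>= 1.9
```

View pics/w5.png

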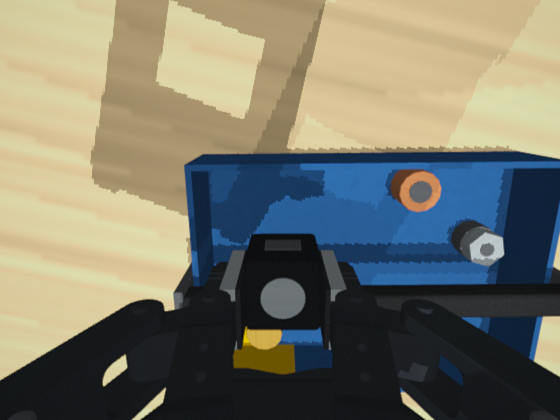

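Block held. The bush is at (418,190) and the plug at (485,245), both clear to the right. Lowering and releasing.

>>> drive_tool(rows=[50, -0.5, 0, 0, 0, 0, 15, 95, -0.7, 0, 0, 0, 0, 15, 117, -0.7, 0, 0, 0, 0, 15, 117, -0.7, 0, 0, 0, 0, 15, 117, -0.7, 0, 0, 0, 0, 50, 117, -0.7, 0, 0, 0, 0, 50, 117, -0.7, 0, 0, 0, 0, 50, 70, -0.7, 0, 0, 0, 0, 50, 10, -0.7, 0, 0, 0, 0, 50, -15, -0.7, 0, 0, 0, 0, 50])

```text
clock: 10.07
eef_pos: [491.1, -89.9, 155.0]
tcp_rot: [-0.345, 1.566, -0.124]
contact_force: [0.6, 0.1, 0.2]
opening: 0.499
```

```bash
python3 - <<'E'
from h import *
im,T=snap('wrist','w6');snap('side','s6');print(r.sense()['opening'],r.sense()['qpos'])
go((525,-20.2,150),12.7); go((525,-20.2,150),-167.3)
E
```

```text
0.5006945499746505 [-0.184  0.25   1.974  0.     0.911 -1.977]
shift [ 4.9 60.8 47.9] turn [90.   0.4 -0.2] rows>= 8.4
shift [ 4.9 60.8 47.9] turn [-90.    0.2   0.4] rows>= 8.4
```

View pics/w6.png

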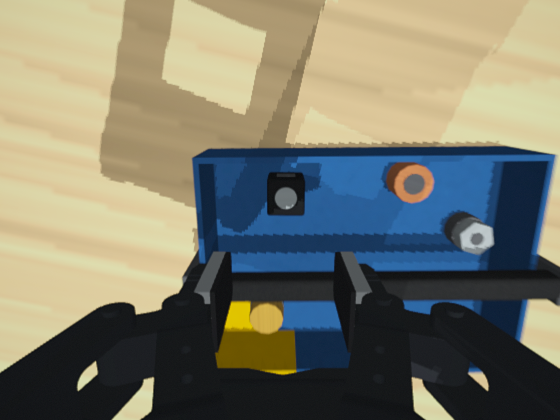

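View pics/s6.png

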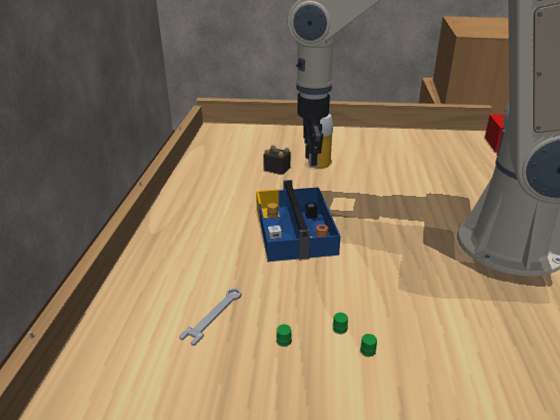

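Both strays are in the tote: block at (286,195), cap at (266,317). Moving over the handle with the jaws across its width.

>>> drive_tool(rows=[0, 8, 6, 10, 0, 0, 50, 0, 16, 12, 20, 0, 0, 50, 2, 24, 18, 30, 0, 0, 50, 4, 32, 24, 40, 0, 0, 50, 5, 40, 30, 50, 0, 0, 50, 5, 48, 36, 60, 0, 0, 50, 5, 54, 42, 70, 0, 0, 50, 5, 60.8, 47.9, 80, 0.4, 0, 50, 5, 60.8, 47.9, 90, 0.4, 0, 50, 5, 60.8, 47.9, 90, 0.4, 0, 50])

```text
clock: 11.42
eef_pos: [524.5, -20.2, 149.1]
tcp_rot: [3.094, 1.568, 1.745]
contact_force: [-0.7, -0.6, -0.4]
opening: 0.502
```

```bash
python3 - <<'E'
from h import *
im,T=snap('wrist','w7');print(r.sense()['qpos'])
a=np.radians(-77.3)
for x in (60,100,126):
  for y in (8,-8): print(x,y,proj('wrist',(525.2+x*np.cos(a)-y*np.sin(a),-20.1+x*np.sin(a)+y*np.cos(a),81),T))
go((525.2,-20.1,53),12.7)
E
```

```text
[-0.043  0.297  1.922  0.003  0.923 -0.27 ]
60 8 [298.482 310.84 ]
60 -8 [273.597 310.85 ]
100 8 [297.795 363.915]
100 -8 [273.971 363.928]
126 8 [297.38  396.054]
126 -8 [274.197 396.068]
shift [96.3  0.7  0.2] turn [ 0.2 -0.1 -0. ] rows>= 1.5
```

View pics/w7.png

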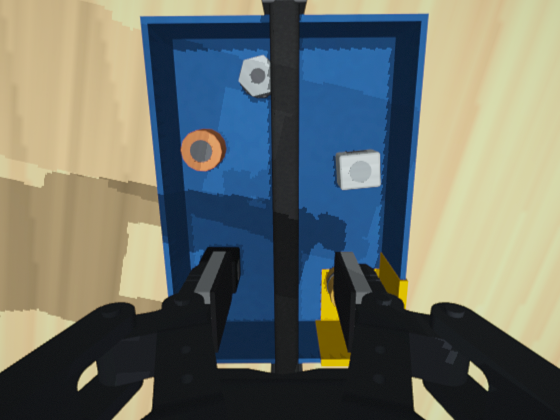

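The bar runs straight between the jaws (cols 273–298 at row 310), as predicted. Descending and gripping.

>>> drive_tool(rows=[45, 0.7, 0, 0, 0, 0, 50, 85, 0.7, 0, 0, 0, 0, 45, 96, 0.7, 0, 0, 0, 0, 40, 96, 0.7, 0, 0, 0, 0, 20, 96, 0.7, 0, 0, 0, 0, 8, 96, 0.7, 0, 0, 0, 0, 4, 96, 0.7, 0, 0, 0, 0, 4, 96, 0.7, 0, 0, 0, 0, 4], newtons=100)

```text
clock: 12.48
eef_pos: [525.3, -19.8, 53.7]
tcp_rot: [2.868, 1.568, 1.522]
contact_force: [-2.4, 0.3, 0.0]
opening: 0.164
```

```bash
python3 - <<'E'
from h import *
s=r.sense();print(s['opening']*85,s['contact_force'],s['wrist_torque'])
T=tool(); print(T)
# tilt rotvec in tool axes: tote x = -tool z? check
a=np.radians(-77.3); tx=np.array([np.cos(a),np.sin(a),0]);ty=np.array([-np.sin(a),np.cos(a),0])
print('tote x in tool',T[:3,:3].T@tx,'tote y in tool',T[:3,:3].T@ty)
d=np.array([1,.9]);d/=np.linalg.norm(d); dn=tx*d[0]+ty*d[1]
ax=np.cross([0,0,1],dn); w=30*(T[:3,:3].T@ax); print('rotvec tool',w)
p=T[:3,:3]; print('up in tool',T[:3,:3].T@[0,0,1])
# keep grasp-point fixed at height +160: shift of tcp
g=T[:3,3]+T[:3,:3]@[-19,0,0]; Rn=T[:3,:3]@R.from_rotvec(np.radians(w)).as_matrix(); tcp=g+[0,0,160]+Rn@[19,0,0]
print('tcp shift',T[:3,:3].T@(tcp-T[:3,3]))
# lowest point when tilted
Rt=R.from_matrix(Rn@T[:3,:3].T).as_matrix()@np.stack([tx,ty,[0,0,1]],1)
print('corner rel grasp',Rt@np.array([120,85,-72]), 'other',Rt@np.array([-120,-85,-72]))
E
```

```text
13.973071531400157 [-2.423  0.296  0.016] [0.054 0.148 0.03 ]
[[  0.      0.975   0.223 525.337]
 [  0.003   0.223  -0.975 -19.845]
 [ -1.      0.001  -0.002  53.665]
 [  0.      0.      0.      1.   ]]
tote x in tool [-0.002 -0.004  1.   ] tote y in tool [0.001 1.    0.004]
rotvec tool [  0.063  22.369 -19.99 ]
up in tool [-1.     0.001 -0.002]
tcp shift [-162.545   -6.218   -7.474]
corner rel grasp [  63.958  -66.257 -135.382] other [-122.711  107.876   10.675]
```

>>> drive_tool(rows=[-8, 0, 0, 0, 0, 0, 4, -25, 0, 0, 0, 0, 0, 4, -50, 0, 0, 0, 0, 0, 4, -80, 0, 0, 0, 0, 0, 4, -110, 0, 0, 0, 0, 0, 4, -140, 0, 0, 0, 0, 0, 4, -160, 0, 0, 0, 0, 0, 4, -170, 0, 0, 0, 0, 0, 4, -170, 0, 0, 0, 0, 0, 4, -170, 0, 0, 0, 0, 0, 4])

```text
clock: 13.72
eef_pos: [524.7, -20.3, 222.9]
tcp_rot: [-2.909, 1.568, 2.028]
contact_force: [-0.4, 0.1, -4.8]
opening: 0.168
```

```bash
python3 - <<'E'
from h import *
s=r.sense();print(s['opening']*85,s['contact_force'],s['wrist_torque'],s['qpos'])
snap('wrist','w8');snap('side','s8')
E
```

```text
14.267120951581893 [-0.397  0.064 -4.844] [0.142 0.008 0.017] [-0.043  0.207  1.854  0.003  1.082 -0.27 ]
```

View pics/w8.png

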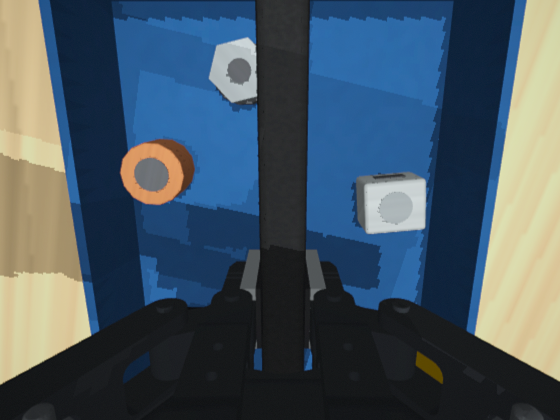

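View pics/s8.png

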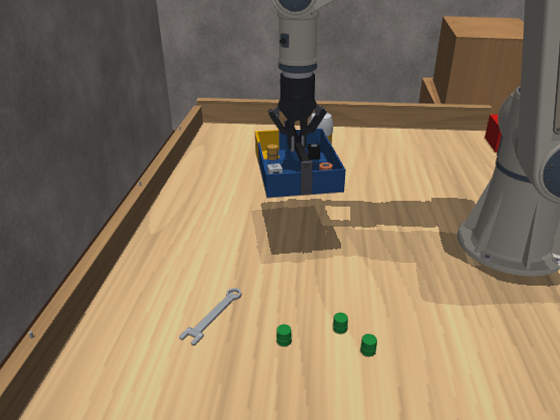

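Lifted level, with all five aboard (about 4.8 N) and 14 mm on the bar. Tipping gradually.

>>> drive_tool(rows=[0, 0, 0, 0, 0.6, -0.5, 4, 0, -0.5, -0.6, 0, 1.8, -1.6, 4, 0, -1, -1.2, 0, 3.2, -2.9, 4, 0, -1.5, -1.7, 0, 4.7, -4.2, 4, -0.2, -2, -2.2, 0, 6.2, -5.5, 4, -0.4, -2.4, -2.7, 0, 7.7, -6.9, 4, -0.5, -2.8, -3.2, 0, 9.2, -8.2, 4, -0.6, -3.2, -3.6, 0, 10.4, -9.3, 4, -0.7, -3.4, -3.8, 0, 11, -9.9, 4, -0.7, -3.4, -3.8, 0, 11.2, -10, 4])

```text
clock: 15.08
eef_pos: [520.6, -17.4, 223.3]
tcp_rot: [-2.417, 1.305, 2.521]
contact_force: [-0.3, -0.7, -5.5]
opening: 0.17
```

>>> drive_tool(rows=[0, 0, 0, 0, 0.6, -0.5, 4, 0, -0.5, -0.6, 0, 1.8, -1.6, 4, 0, -1, -1.2, 0, 3.2, -2.9, 4, 0, -1.5, -1.7, 0, 4.7, -4.2, 4, -0.2, -2, -2.2, 0, 6.2, -5.5, 4, -0.4, -2.4, -2.7, 0, 7.7, -6.9, 4, -0.5, -2.8, -3.2, 0, 9.2, -8.2, 4, -0.6, -3.2, -3.6, 0, 10.4, -9.3, 4, -0.7, -3.4, -3.8, 0, 11, -9.9, 4, -0.7, -3.4, -3.8, 0, 11.2, -10, 4])

```text
clock: 16.32
eef_pos: [516.8, -14.7, 225.2]
tcp_rot: [-2.415, 1.043, 2.523]
contact_force: [0.0, 0.2, -6.1]
opening: 0.166
```

>>> drive_tool(rows=[0, 0, 0, 0, 0, 0, 4, 0, 0, 0, 0, 0, 0, 4, 0, 0, 0, 0, 0, 0, 4, 0, 0, 0, 0, 0, 0, 4, 0, 0, 0, 0, 0, 0, 4, 0, 0, 0, 0, 0, 0, 4, 0, 0, 0, 0, 0, 0, 4, 0, 0, 0, 0, 0, 0, 4])

```text
clock: 17.32
eef_pos: [516.8, -14.7, 225.2]
tcp_rot: [-2.415, 1.043, 2.523]
contact_force: [0.1, 0.4, -6.1]
opening: 0.171
```

```bash
python3 - <<'E'
from h import *
s=r.sense();print(s['opening']*85,s['contact_force'],s['wrist_torque'],s['qpos'])
T=tool();print('tilt',np.degrees(np.arccos(-T[2,0])),'tote z:',-T[:3,0])
a,_=snap('wrist','w9');b,_=snap('side','s9');c,_=snap('top','t9')
cv2.imwrite('pics/m9.png',np.hstack([cv2.resize(b[60:230,200:400,::-1],(400,340),interpolation=2),cv2.resize(c[120:290,190:390,::-1],(400,340),interpolation=2)]))
E
```

```text
14.55334852158153 [ 0.132  0.371 -6.067] [-0.382 -0.507 -0.007] [-0.175  0.467  1.583  0.218  1.576 -0.453]
tilt 30.246144136529146 tote z: [ 0.41  -0.292  0.864]
```

View pics/m9.png

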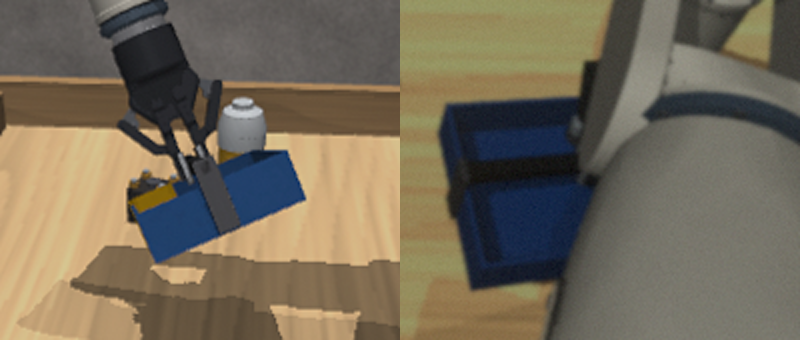

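View pics/w9.png

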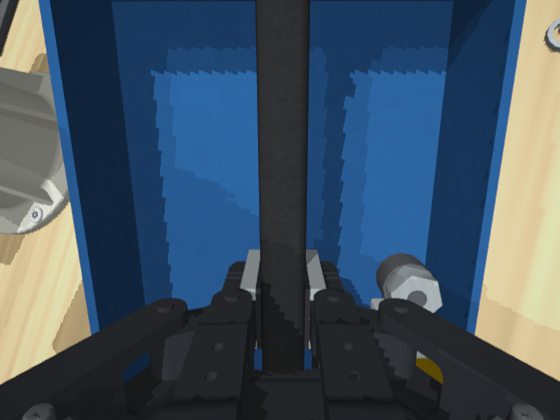

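The side view shows the tote held about 30° over, clear of the bench. In the wrist view only the plug shows, at (410,285) by the +y wall, and the corner is hidden behind the fingers. I compute the plug's location in the tote.

```bash
python3 - <<'E'
from h import *
T=tool(); 
# tote frame: origin at grasp -72 z ; grasp point= tool(-19,0,0); tote axes: x=tool z,y=tool y,z=-tool x
G=np.eye(4); G[:3,:3]=np.array([[0,0,-1],[0,1,0],[1,0,0]]).T@np.eye(3)
# columns: tote axes in tool coords
G[:3,:3]=np.stack([[0,0,1],[0,1,0],[-1,0,0]],1); G[:3,3]=np.array([-19,0,0])+np.array([72,0,0])
W=T@G; Wi=np.linalg.inv(W)
def on(n,uv,z):
    o,d=ray(n,uv,T); o=Wi[:3,:3]@o+Wi[:3,3]; d=Wi[:3,:3]@d; return o+d*(z-o[2])/d[2]
print('plug top',on('wrist',(418,298),32))
print('corner in wrist',proj('wrist',(W@[116,81,4,1])[:3],T),'side',proj('side',(W@[116,81,4,1])[:3]))
print('rim corners z', [ (W@[x,y,0,1])[2] for x in(-120,120) for y in (-85,85)])
print([proj('wrist',(W@[x,81,4,1])[:3],T) for x in (0,30,60)])
E
```

```text
plug top [25.378 65.832 32.   ]
corner in wrist [412.147 404.522] side [273.65  178.378]
rim corners z [np.float64(253.00629227530573), np.float64(196.10052289761813), np.float64(162.67656423115557), np.float64(105.77079485346798)]
[array([431.815, 230.71 ]), array([426.176, 280.551]), array([420.948, 326.748])]
```

The plug sits at tote (25,66), 91 mm from the corner along the wall. I need to see whether the others fill the gap, so I'll spin about the vertical (same tilt) until the side camera sees into the corner.

```bash
cat >> h.py <<'E'
def spin(deg,axis=(0,0,1),T=None):
    "spin about a world axis through the grasp point"
    T=tool() if T is None else T; Rm=R.from_rotvec(np.radians(deg)*np.asarray(axis,float)).as_matrix()
    g=T[:3,3]+T[:3,:3]@[-19,0,0]; Rn=Rm@T[:3,:3]; go(g+Rn@[19,0,0],Rt=Rn,T=T)
def totepose(T):
    G=np.eye(4);G[:3,:3]=np.stack([[0,0,1],[0,1,0],[-1,0,0]],1); G[:3,3]=[53,0,0]; return T@G
def on(n,uv,z,T):
    Wi=np.linalg.inv(totepose(T)); o,d=ray(n,uv,T); o=Wi[:3,:3]@o+Wi[:3,3]; d=Wi[:3,:3]@d; return o+d*(z-o[2])/d[2]
E
python3 - <<'E'
from h import *
for d in (15,30,45,60,90):spin(d)
E
```

```text
shift [-0.2 -1.7  1.9] turn [-13.   -5.   -5.6] rows>= 1.4
shift [-0.6 -2.8  4. ] turn [-25.9 -10.  -11.3] rows>= 2.8
shift [-1.4 -3.4  6.3] turn [-38.9 -15.1 -16.9] rows>= 4.2
shift [-2.4 -3.4  8.6] turn [-51.8 -20.1 -22.6] rows>= 5.6
shift [-4.8 -1.7 12.5] turn [-77.7 -30.1 -33.9] rows>= 8.4
```

>>> drive_tool(rows=[0, -0.3, 0.4, -2.6, -1, -1.1, 4, -0.1, -0.9, 1, -6.5, -2.5, -2.8, 4, -0.1, -1.4, 1.6, -11, -4.2, -4.8, 4, -0.3, -2, 2.3, -16, -6.2, -6.9, 4, -0.5, -2.4, 3.2, -21, -8.1, -9.1, 4, -0.6, -2.8, 4, -26, -10.1, -11.3, 4, -0.9, -3.1, 5, -31, -12, -13.5, 4, -1.2, -3.3, 5.8, -35.5, -13.8, -15.4, 4, -1.4, -3.4, 6.2, -38.2, -14.8, -16.6, 4, -1.4, -3.4, 6.3, -38.9, -15.1, -16.9, 4])

```text
clock: 18.73
eef_pos: [515.2, -21.4, 225.2]
tcp_rot: [-2.415, 1.044, -2.973]
contact_force: [0.7, -0.7, -5.1]
opening: 0.165
```

```bash
python3 - <<'E'
from h import *
T=tool();s=r.sense();print(s['qpos'],'tote z',-T[:3,0],s['opening']*85)
b,_=snap('side','s10')
cv2.imwrite('pics/c10.png',cv2.resize(b[100:250,180:380,::-1],(800,600),interpolation=2))
spin(30);spin(15)
E
```

```text
[ 0.009  0.493  1.54  -0.08   1.629 -0.987] tote z [0.496 0.084 0.864] 14.002066740519652
shift [-0.6 -2.8  4. ] turn [-25.9 -10.  -11.3] rows>= 2.8
shift [-0.2 -1.7  1.9] turn [-13.   -5.   -5.6] rows>= 1.4
```

View pics/c10.png

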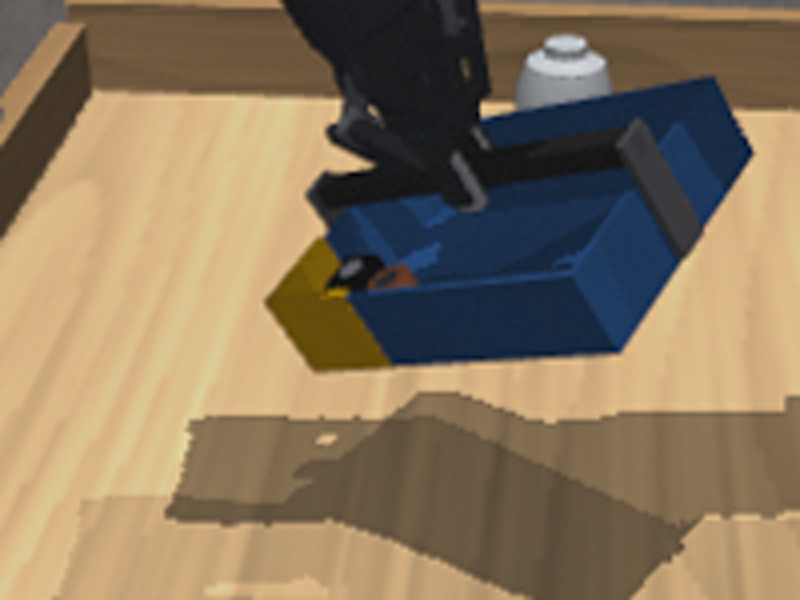

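Now the block (dot at about (352,268) in the crop) and the copper bush (395,278) show together by the yellow corner. Spinning further to see the rest.

>>> drive_tool(rows=[-0.1, -0.6, 0.8, -5, -2, -2.2, 4, -0.2, -1.4, 1.5, -10, -3.9, -4.4, 4, -0.3, -2, 2.3, -16, -6.2, -6.9, 4, -0.6, -2.5, 3.3, -22, -8.5, -9.5, 4, -0.8, -2.9, 4.5, -28, -10.9, -12.2, 4, -1.1, -3.2, 5.6, -34, -13.2, -14.8, 4, -1.5, -3.4, 6.6, -40, -15.5, -17.4, 4, -1.9, -3.4, 7.5, -46, -17.8, -20, 4, -2.3, -3.4, 8.4, -50, -19.4, -21.8, 4, -2.4, -3.4, 8.6, -51.8, -20.1, -22.6, 4])

```text
clock: 20.02
eef_pos: [520.8, -28.8, 225.2]
tcp_rot: [-2.413, 1.043, -1.925]
contact_force: [1.1, 0.8, -4.7]
opening: 0.169
```

```bash
python3 - <<'E'
from h import *
T=tool();s=r.sense();print(s['qpos'],'tote z',-T[:3,0],s['opening']*85,s['contact_force'])
b,_=snap('side','s11');c,_=snap('top','t11')
cv2.imwrite('pics/c11.png',cv2.resize(b[100:250,180:380,::-1],(800,600),interpolation=2))
cv2.imwrite('pics/ct11.png',cv2.resize(c[130:280,180:380,::-1],(800,600),interpolation=2))
E
```

```text
[ 0.223  0.362  1.747 -0.446  1.361 -1.669] tote z [0.174 0.472 0.864] 14.355299071032738 [ 1.06   0.767 -4.711]
```

View pics/c11.png

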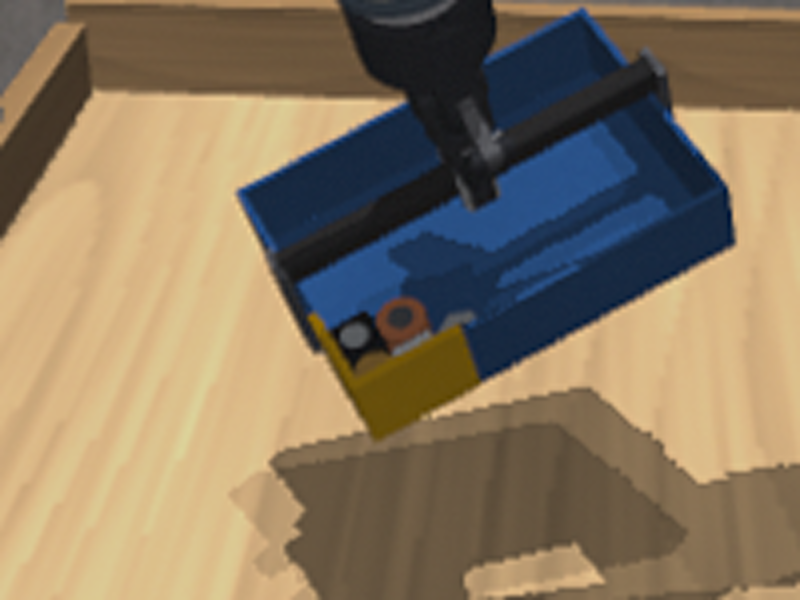

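View pics/ct11.png

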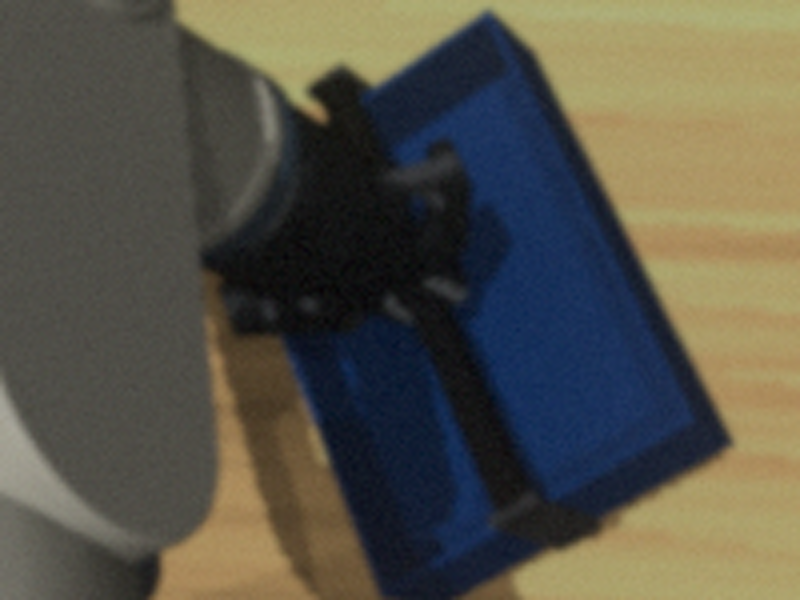

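All five show in the corner now: cap (375,362), block (357,337), spacer (410,345), bush (403,318), plug (460,320). I measure whether the plug touches the rest.

```bash
python3 - <<'E'
from h import *
T=tool()
for n,u,z in [('plug',(460,320),32),('coil',(355,335),36),('bush',(402,318),28),('spacer',(410,343),26),('cap',(373,362),36)]:
    print(n,on('side',(180+u[0]/4-.4,100+u[1]/4-.4),z,T))
print(on('side',(180+465/4,100+325/4),55,T), 'yellow edge rim y=85')
print('rim corner',on('side',(180+357/4,100+373/4),55,T),'other rim corner(120,-85)',on('side',(180+240/4,100+190/4),55,T),'(-120,85)',on('side',(180+727/4,100+190/4),55,T))
s=cv2.imread('pics/s11.png'); cv2.imwrite('pics/cc11.png',cv2.resize(s[165:212,255:312],None,fx=12,fy=12,interpolation=2))
E
```

```text
plug [46.515 61.692 32.   ]
coil [102.645  38.507  36.   ]
bush [73.62  37.891 28.   ]
spacer [77.171 54.784 26.   ]
cap [101.843  61.31   36.   ]
[48.694 84.308 55.   ] yellow edge rim y=85
rim corner [113.824  77.881  55.   ] other rim corner(120,-85) [117.765 -81.339  55.   ] (-120,85) [-116.581   88.888   55.   ]
```

View pics/cc11.png

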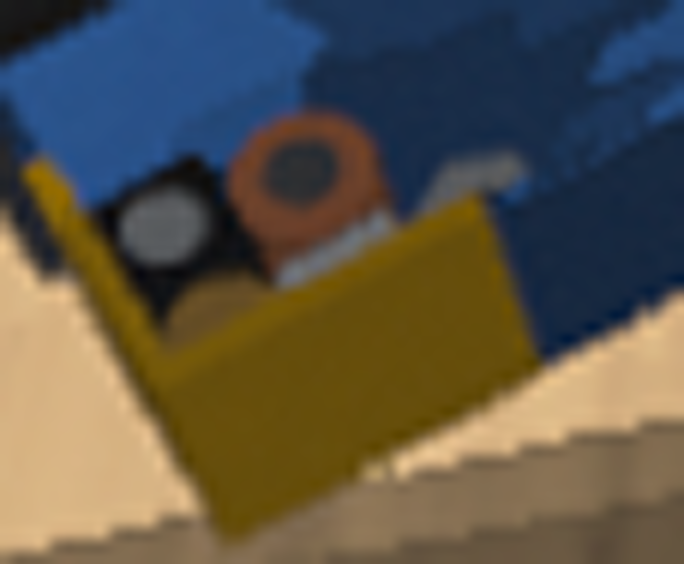

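The positions fit a tight cluster: cap in the corner at x≈102, spacer ≈75 and plug ≈46 along the wall, with the block and bush beside them. One last wrist check and a settle.

>>> drive_tool(rows=[0, 0, 0, 0, 0, 0, 4, 0, 0, 0, 0, 0, 0, 4, 0, 0, 0, 0, 0, 0, 4, 0, 0, 0, 0, 0, 0, 4, 0, 0, 0, 0, 0, 0, 4, 0, 0, 0, 0, 0, 0, 4, 0, 0, 0, 0, 0, 0, 4, 0, 0, 0, 0, 0, 0, 4])

```text
clock: 21.12
eef_pos: [520.9, -28.8, 225.2]
tcp_rot: [-2.413, 1.043, -1.925]
contact_force: [0.4, 0.2, -5.2]
opening: 0.164
```

```bash
python3 - <<'E'
from h import *
a,T=snap('wrist','w12');b,_=snap('side','s12')
print('tilt',np.degrees(np.arccos(-T[2,0])),r.sense()['qvel'])
W=totepose(T);print('low corner z',(W@[120,85,0,1])[2])
print(proj('wrist',(W@[46,67,32,1])[:3],T))
cv2.imwrite('pics/cc12.png',cv2.resize(b[165:212,255:312,::-1],None,fx=10,fy=10,interpolation=2))
E
```

```text
tilt 30.216623133757714 [ 0.     0.001  0.001 -0.001  0.002 -0.001]
low corner z 105.8994885152367
[413.512 338.973]
```

View pics/w12.png

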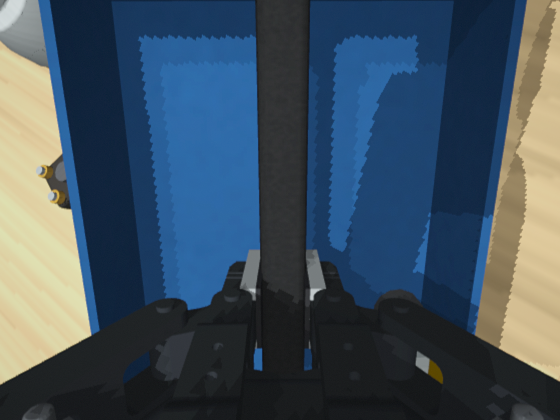

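View pics/cc12.png

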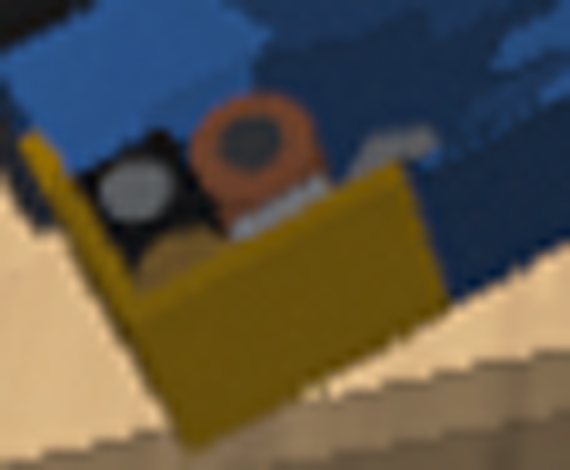

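View pics/s12.png

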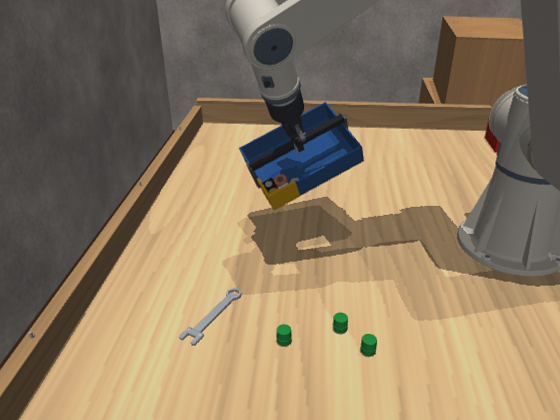

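The plug has slid behind the finger to about its predicted spot, all five sit together in the yellow corner, and everything is still. Handing in.

```bash
python3 -c "
from rig import sign_off
print(sign_off())"
```

```text
the job is handed in; nothing more can be done
None
```

The job is handed in. The brass cap and the coil block went into the tote first. I then lifted the tote by its handle with 100 N of grip and tipped it 30.2° with the yellow corner lowest. The tote is still held in the air, with its lowest corner about 106 mm above the bench, and handed in just after 21 s.

**Last checks:** the side camera shows all five fittings together in the yellow corner. The cap is in the corner, with the spacer and then the plug along the +y wall, and the coil block and bush beside them. The tote was at rest with the grip unchanged.

**Disagreement:** just after tipping, the plug measured 91 mm from the corner (along tote x). I turned the tote about the vertical at the same tilt so the side camera could see in. The plug then measured about 46 mm along x, where it would touch the spacer. The near wall hides part of it, so that position is good to only a few millimetres.

**Bystanders:** I never went near the oil filter, the valve body or the spanner. The spanner and the green lookalikes look unmoved in the last side view. I did not measure the filter and valve again at the end.

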